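# Slide a carton square into the corner stop

## Robot

A 6-joint arm with a two-finger parallel gripper is mounted at the origin on the work surface; the furniture and walls round the work are solid. World frame = base frame: x ahead of the robot, y to its left, z up, the work surface at z = 0. Lengths are in m, angles in degrees, forces in N, time in s.
With the tool pointing down it reaches from about 0.3 to 0.75 m from the base axis. Payload 8.5 kg.
Tool frame: the origin (TCP) lies on the centre line of the jaws, within the pads' length; the fingertips stand 19 mm ahead of it and the grasp point (between the pads) is the TCP; z points along the fingers, x is the direction in which the jaws open and shut, and the axes are right-handed (so a half turn about z gives the same grasp; the last joint's range is limited). The gripper opens to 85 mm and grips with 20 to 120 N. Pads are 22 mm wide; open, the fingers measure 114 mm over their backs; the gripper's body (76 mm by 85 mm) begins 54 mm behind the grasp point. The pads swing forward as they close: fully open they stand 13 mm farther back than shut.
Start: joints at [58.997, 21.807, 74.336, -0, 83.858, -12.336], TCP at [0.176, 0.521, 0.224] pointing down, gripper open.
Joint ranges: [-178.18, 178.18], [-50.72, 133.34], [12.68, 142.11], [-81.47, 261.47], [9.98, 163.14], [-165.26, 165.26]. Speed limits (degrees/s): [136.94, 136.94, 180, 180, 180, 180].

## Interface

Orientations are given as a 3x3 rotation matrix whose columns are the frame's x, y, z axes.
In Python, from rig import env, cams, order gives the robot as it stands.
- The arm moves only by the tool step_arm, never from a script. Its argument "steps" is a list of rows, each an object with "xyz": the shift along the tool's x, y, z normalised to -1 to 1, where 1 is 0.04 m, a list of three; "turn": the turn, a rotation vector about the tool's x, y, z normalised to -1 to 1, where 1 is 0.08 rad, a list of three; "gripper": the gripper command: -1 is shut, 1 is fully open, values between are in proportion. A call has 1 to 20 rows; each row shifts and turns the commanded pose from where the row before left it, along the tool's axes as they then stand; what a row does not reach is not made up. A row lasts 1/12 s, in which the tool goes at most 41.7 mm and 7.16 degrees, less where a joint would pass 70% of its speed; a pose out of reach is approached as far as the arm can. A call with a number of a shift or a turn outside -1 to 1 is refused whole. A call with a gripper value outside its range is refused whole. The fingers move at their own pace and stop on an object; "squeeze" is the grip in N (left out, the last holds). Time passes only in rows, so rows that do not move let the fingers close. It gives the time, the measured TCP pose, the force and the opening at its end, in the units of the state.
- env.observe(): the state, without advancing time (a new reading comes with each control period).
- cams.get_image(name): name is "scene" or "top" or "wrist"; returns (picture, depth): 480x640x3 uint8, red, green, blue; 480x640 float32, m along the optical axis (not along the pixel's ray), 0 where there is no reading.
- cams.camera_info(name): a dict with "fx", "fy", "cx", "cy" (pixels), "extrinsics" (4x4, takes a point from camera to world coordinates). Camera axes: x right, y down, z forward; pixel columns grow to the right and rows downward; lengths in m; the calibration is good to about 2 mm. A picture is of the moment at which its call begins: read the wrist's pose just before it. camera_info takes no time and is no camera call; for the wrist camera it gives the pose at the moment of the call.
- order.close_job(): hands the job in, once; it reports no verdict.
The state is a dict: "time_s": time; "q": joint angles; "qvel": joint speeds; "joint_efforts": joint torques, N m; "position": TCP position; "tool_rot": TCP orientation; "ft_force": force on the tool from outside, world axes, zero at the start; "wrist_torque": the same for the moment, N m; "grip_width": finger opening in m.
Only numpy, scipy, OpenCV 4.12 (cv2) and the standard library are available. Lean on these libraries where they do the work, as an engineer would, in place of code of your own. Each camera call takes 0.05 s, during which the arm holds its last target. There are 200 camera calls.

## Task

Get the single carton lying askew in front of the low plywood corner stop ready for labelling: push it along the table until its long side lies flat against the long fence and its end is right up against the short end stop. Only push it with the fingers - it must stay flat on the table, never lifted or tipped - and leave the things standing around undisturbed. Finish clear of it.

Things in the scene. Friction and masses are not known exactly. Their poses are not given: they have to be found in the camera images.
- corner_stop: L-shaped plywood stop fixed to the table, 40 mm high, bars 22 mm thick. Origin: the inner corner, at table height. Inner face of the long fence: plane x = 0, running 300 mm from the corner along +y. Inner face of the short end stop: plane y = 0, running 120 mm from the corner along -x. The working area (x < 0, y > 0) lies on the robot's side of the fence; yaw within 0.2 rad of the world axes.
- carton_center (a point): Centre (half-way up) of the loose closed white carton, 85 mm along its x, 135 along its y, 66 high, about 0.17 to 0.34 kg; 1 to 3 N slide it. Starts in the working area, its centre 50 to 100 mm (x) and 50 to 110 mm (y) short of home, turned up to 0.3 rad. Fully home, this point is at x = -0.0425, y = +0.0675 in the corner stop's frame, axes parallel to the stop's.
- tape_measure: Bystander: tape measure, 66x74x36 mm, beyond the free end of the long fence; origin at the centre of its underside.
- small_jar: Bystander: screw-top jar, 43 mm across, 66 mm high, on the outer side of the short end stop; origin at the centre of its underside.
- case: Bystander: black instrument case, 74x112x46 mm, on the left of the table; origin at the centre of its underside.
- tape_roll: Bystander: roll of tape lying flat, 96 mm across, 48 mm high, on the left of the table; origin at the centre of its underside.
There are look-alikes about, which are no part of the job. Leave any green look-alike of the part that bears carton_center alone.

How it is judged (in metres and radians):
At the end, for the whole second after the job is handed in: The carton rests flat on the table in the corner: its centre within 5 mm of fully home against the long fence and against the end stop, its sides parallel to theirs within 0.045 rad, at rest (x of carton_center in the frame of corner_stop between -0.0475 and -0.0375 m and y of carton_center in the frame of corner_stop between 0.0625 and 0.0725 m and angle between the x axis of carton_center and the x axis of corner_stop, either way round below 0.045 rad and angle between carton_center's own z axis and vertical below 0.03 rad and height (world z) of carton_center below 0.036 m and linear speed of carton below 0.01 m/s); the robot touches nothing.
It fails at once if the carton is lifted off the table by more than 10 mm (height (world z) of carton_center above 0.043 m).
It fails at once if the carton is tipped by more than 0.2 rad (angle between carton_center's own z axis and vertical above 0.2 rad).
It fails at once if one of the things standing around is shifted by more than 15 mm (distance of any of tape_measure, small_jar, case, tape_roll from where it was at the start of the episode above 0.015 m).
It also fails if it takes over 45 s, if anything falls off the work surface, if the arm or the gripper's body presses on something with over 40 N, if the wrist force passes 120 N, or if a joint passes its speed limit or range.

## Working session

There is one attempt and no reset: what is moved stays moved. The work goes in short steps, Python scripts to look and compute and a tool call to move; the robot and the scene stay as the last step left them, time stands still between calls to the robot, and variables do not carry over. Pictures are saved under pics/ and viewed, about 8 in all and at most 12, crops included, and the job is handed in when it is done.

Besides the shell and the picture viewer there is one more tool, called by a JSON object that holds its "fn" and its "kwargs". step_arm: Moves the arm, as the interface text tells. Scaled input: -1 to 1 covers 0.04 m each way for a shift and 0.08 rad each way for a turn. Its arguments: {"type":"object","properties":{"steps":{"type":"array"},"squeeze":{"type":"number"}},"required":["steps"]}

```bash
mkdir -p pics; cat > h.py <<'E'
import numpy as np, cv2
from rig import env, cams, order
def save(n,f):
    im,d=cams.get_image(n); cv2.imwrite(f'pics/{f}.png',im[:,:,::-1]); np.savez(f'pics/{f}.npz',im=im,d=d,**{k:np.array(v) for k,v in cams.camera_info(n).items() if k in('fx','fy','cx','cy','extrinsics')})
def cloud(f):
    z=np.load(f'pics/{f}.npz'); d=z['d']; v,u=np.mgrid[:480,:640]
    p=np.stack([(u-z['cx'])/z['fx']*d,(v-z['cy'])/z['fy']*d,d],-1); T=z['extrinsics']
    w=p@T[:3,:3].T+T[:3,3]; w[d==0]=np.nan; return z['im'],w
E
python3 - <<'E'
from h import *
s=env.observe();print(s)
save('top','top0');save('scene','scene0')
for n in('top','scene'):print(cams.camera_info(n))
E
```

```text
{'time_s': 0.0, 'q': array([ 5.89985894e+01,  2.18402188e+01,  7.43876042e+01,  1.73370263e-03,
        8.38586423e+01, -1.23348358e+01]), 'qvel': array([ 0.01084486, -0.02432331, -0.06609491, -0.00257898, -0.01597213,
       -0.00105655]), 'joint_efforts': array([ 1.14168692e-03, -4.48454010e+01, -2.31279087e+01, -1.59504002e-04,
        4.73459877e-03,  7.14960294e-06]), 'position': array([0.17584746, 0.52078763, 0.22290225]), 'tool_rot': array([[ 3.20062852e-01,  9.47395971e-01, -8.03064924e-04],
       [ 9.47395174e-01, -3.20063666e-01, -1.27803886e-03],
       [-1.46784077e-03, -3.51767070e-04, -9.99998861e-01]]), 'ft_force': array([ 0.75174607,  0.26334224, -0.18031721]), 'wrist_torque': array([ 0.01821323, -0.02846594,  0.00751898]), 'grip_width': 0.08575264306758433}
{'fx': 467.57671412866523, 'fy': 467.57671412866523, 'cx': 320.36538864517104, 'cy': 244.17677481004847, 'extrinsics': array([[-0.01620641, -0.99101744,  0.13274705,  0.35331805],
       [-0.99985628,  0.01540192, -0.00708498,  0.07525189],
       [ 0.00497678, -0.1328428 , -0.99112463,  1.28617662],
       [ 0.        ,  0.        ,  0.        ,  1.        ]])}
{'fx': 525.9034473016719, 'fy': 525.9034473016719, 'cx': 313.7201627954096, 'cy': 238.34446382390644, 'extrinsics': array([[ 0.67055149, -0.51448636,  0.5344759 , -0.16427728],
       [-0.74183896, -0.47081531,  0.47750173, -0.54529681],
       [ 0.00597131, -0.71668454, -0.69737193,  0.92258364],
       [ 0.        ,  0.        ,  0.        ,  1.        ]])}
```

View pics/top0.png

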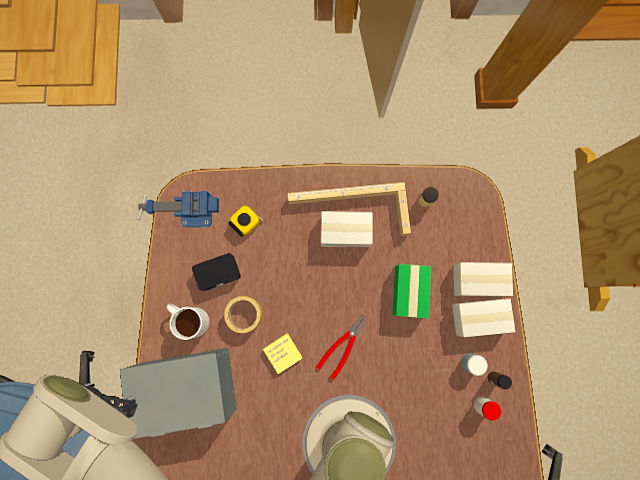

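View pics/scene0.png

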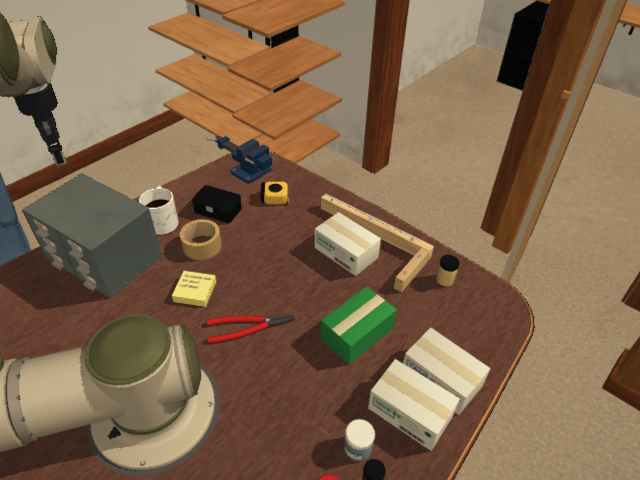

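The target candidates in the top view are the white carton at (347,229) in front of the L-stop, the white cartons at (483,280) and (484,317), and the green one at (413,291). Only (347,229) lies askew in front of the stop. The jar is at (429,197) and the tape measure at (244,221).

```bash
cat >> h.py <<'E'
def rect(m):
    return cv2.minAreaRect(m.astype(np.float32))
def measure(f,u0=275,u1=415,v0=175,v1=255):
    im,w=cloud(f); roi=np.zeros((480,640),bool); roi[v0:v1,u0:u1]=1
    z=w[...,2]
    out={}
    for n,a,b in(('carton',.058,.075),('fence',.032,.047)):
        m=(roi&(z>a)&(z<b)).astype(np.uint8)
        k,l,st,_=cv2.connectedComponentsWithStats(m); i=1+np.argmax(st[1:,4]); m=l==i
        out[n]=w[m]
        print(n,m.sum(),'z',np.median(z[m]),st[i])
    return out,im,w
E
python3 - <<'E'
from h import *
o,im,w=measure('top0')
c=o['carton'][:,:2]; r=rect(c);print('carton',r,cv2.boxPoints(r))
f=o['fence'][:,:2]
def line(p): 
    return cv2.fitLine(p.astype(np.float32),cv2.DIST_HUBER,0,1e-4,1e-4).ravel()
print(f.min(0),f.max(0))
r=rect(f);print(r);print(cv2.boxPoints(r))
L=f[(f[:,1]>f[:,1].min()+.05)]; l=line(L[L[:,0]>f[:,0].max()-.06]);print('long',l)
S=f[f[:,0]<f[:,0].max()-.05]; s=line(S);print('short',s)
# inner corner: offset centre lines 11 mm inward
def n(d,toward): 
    k=np.array([-d[1],d[0]]); return k*np.sign(k@toward)
q=c.mean(0)
nl=n(l[:2],q-l[2:]); ns=n(s[:2],q-s[2:])
A=np.array([nl,ns]); b=np.array([nl@l[2:]+.011,ns@s[2:]+.011]); O=np.linalg.solve(A,b)
print('corner',O,'nl',nl,'ns',ns,'yaw from long',np.degrees(np.arctan2(-nl[1],-nl[0])),'short',np.degrees(np.arctan2(-ns[0],ns[1])))
for nm,(u,v) in dict(jar=(429,192),tape=(244,219),roll=(226,315),case=(216,270),green=(413,291)).items(): print(nm,w[v,u])
cv2.imwrite('pics/crop.png',cv2.resize(im[165:270,270:450,::-1],None,fx=4,fy=4))
E
```

```text
carton 1640 z 0.06675902125499522 [ 321  212   52   33 1640]
fence 1346 z 0.04057575341723585 [ 288  183  123   52 1346]
carton ((0.5596768856048584, -0.003677166998386383), (0.13556881248950958, 0.08636610954999924), 87.8134994506836) [[ 0.51393914 -0.06976468]
 [ 0.6002424  -0.07305975]
 [ 0.6054146   0.06241035]
 [ 0.5191114   0.06570542]]
[ 0.54533487 -0.17648852] [0.68650818 0.15250949]
((0.6056255102157593, -0.011706769466400146), (0.1418723464012146, 0.3220198452472687), 4.179638862609863)
[[ 0.523143    0.14370485]
 [ 0.54661304 -0.17745857]
 [ 0.688108   -0.16711839]
 [ 0.664638    0.15404503]]
long [ 0.08245473 -0.9965948   0.66128385  0.01355204]
short [ 0.99679667  0.07997762  0.5904265  -0.16230024]
corner [ 0.66339823 -0.14541003] nl [-0.99659479 -0.08245473] ns [-0.07997762  0.99679667] yaw from long 4.729678049889746 short 4.587279106774591
jar [ 0.65284538 -0.22619652  0.06697776]
tape [0.59296565 0.27253024 0.03587518]
roll [0.33611583 0.31580543 0.05036523]
case [0.45416433 0.34325024 0.05133915]
green [ 0.39012159 -0.17212139  0.06718159]
```

View pics/crop.png

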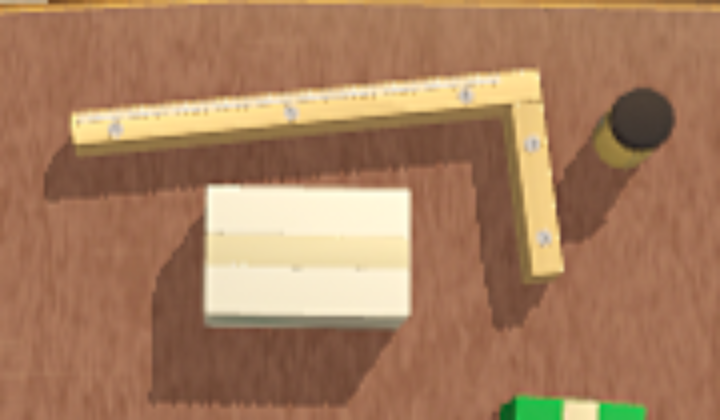

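The crop shows the white carton with its tan tape stripe, slightly turned and clear of the stop, so it is the right one. Its centre is at stop-frame (-0.092, 0.150) and it is turned about -6.9°. The stop's yaw is 4.65° and its corner is at (0.663,-0.145). Next I turn the jaws along the fence and travel over to the robot side of the carton.

{"fn": "step_arm", "kwargs": {"steps": [{"xyz":[0,0,-0.8],"turn":[0,0,-1],"gripper":1},{"xyz":[0,0,-0.2],"turn":[0,0,-1],"gripper":1},{"xyz":[0,0,0],"turn":[0,0,-1],"gripper":1},{"xyz":[0,0,0],"turn":[0,0,-1],"gripper":1},{"xyz":[0,0,0],"turn":[0,0,-1],"gripper":1},{"xyz":[0,1,0],"turn":[0,0,-0.1],"gripper":1},{"xyz":[0,1,0],"turn":[0,0,0],"gripper":1},{"xyz":[0,1,0],"turn":[0,0,0],"gripper":1},{"xyz":[0,1,0],"turn":[0,0,0],"gripper":1},{"xyz":[0,1,0],"turn":[0,0,0],"gripper":1},{"xyz":[0,1,0],"turn":[0,0,0],"gripper":1},{"xyz":[-0.8,0,0],"turn":[0,0,0],"gripper":1},{"xyz":[-0.9,0,0],"turn":[0,0,0],"gripper":1},{"xyz":[-0.9,0,0],"turn":[0,0,0],"gripper":1},{"xyz":[-0.9,0,0],"turn":[0,0,0],"gripper":1},{"xyz":[-0.9,0,0],"turn":[0,0,0],"gripper":1},{"xyz":[-0.9,0,0],"turn":[0,0,0],"gripper":1},{"xyz":[-0.9,0,0],"turn":[0,0,0],"gripper":1},{"xyz":[-0.9,0,0],"turn":[0,0,0],"gripper":1},{"xyz":[-0.9,0,0],"turn":[0,0,0],"gripper":1}]}}

```text
time_s: 1.77
position: [0.4411, 0.2199, 0.2633]
tool_rot: [[-0.082, 0.997, -0.001], [0.997, 0.082, -0.0], [-0.0, -0.001, -1.0]]
ft_force: [0.8, -0.1, -0.4]
grip_width: 0.085
```

{"fn": "step_arm", "kwargs": {"steps": [{"xyz":[-1,0,0],"turn":[0,0,0],"gripper":1},{"xyz":[-1,0,0],"turn":[0,0,0],"gripper":1},{"xyz":[-1,0,0],"turn":[0,0,0],"gripper":1},{"xyz":[-1,0,0],"turn":[0,0,0],"gripper":1},{"xyz":[-1,0,0.5],"turn":[0,0,0],"gripper":1},{"xyz":[-0.8,0,0.7],"turn":[0,0,0],"gripper":1},{"xyz":[0,0,1],"turn":[0,0,0],"gripper":1},{"xyz":[0,0,1],"turn":[0,0,0],"gripper":1},{"xyz":[0,0,0.5],"turn":[0,0,0],"gripper":1},{"xyz":[0,0,0],"turn":[0,0,0],"gripper":1}]}}

```text
time_s: 2.6
position: [0.4579, -0.006, 0.1137]
tool_rot: [[-0.081, 0.997, -0.009], [0.997, 0.081, 0.002], [0.003, -0.008, -1.0]]
ft_force: [-0.4, -0.1, -0.6]
grip_width: 0.0856
```

```bash
python3 - <<'E'
from h import *
print(env.observe()['position']); save('scene','scene1'); save('wrist','wrist1')
a=cv2.imread('pics/scene1.png')[150:350,220:480]; b=cv2.imread('pics/wrist1.png')
cv2.imwrite('pics/v1.png',np.hstack([cv2.resize(a,(400,308)),cv2.resize(b,(400,308))]))
E
```

```text
[ 0.45789727 -0.00600074  0.11367224]
```

View pics/v1.png

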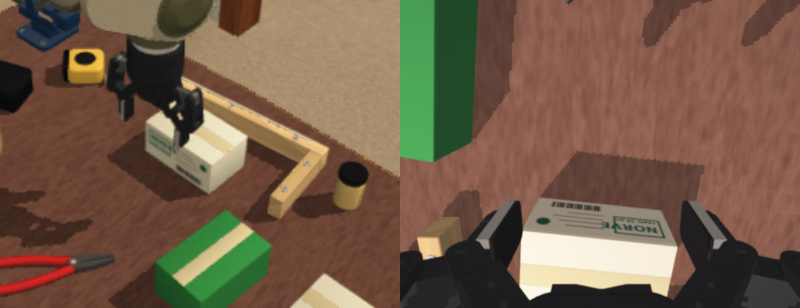

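The fingers stand in front of the carton's label side, with about 38 mm of gap, and the green carton is clear at the left. I lower the tool and start pushing towards the fence.

{"fn": "step_arm", "kwargs": {"steps": [{"xyz":[-0.15,0,1],"turn":[0,0,0],"gripper":1},{"xyz":[0,0,0.7],"turn":[0,0,0],"gripper":1},{"xyz":[0,0,0.25],"turn":[0,0,0],"gripper":1},{"xyz":[0,0.4,0],"turn":[0,0,0],"gripper":1},{"xyz":[0,0.3,0],"turn":[0,0,0],"gripper":1},{"xyz":[0,0.15,0],"turn":[0,0,0],"gripper":1},{"xyz":[0,0.15,0],"turn":[0,0,0],"gripper":1},{"xyz":[0,0.15,0],"turn":[0,0,0],"gripper":1},{"xyz":[0,0.15,0],"turn":[0,0,0],"gripper":1},{"xyz":[0,0.15,0],"turn":[0,0,0],"gripper":1},{"xyz":[0,0.15,0],"turn":[0,0,0],"gripper":1}]}}

```text
time_s: 3.62
position: [0.5248, -0.007, 0.0397]
tool_rot: [[-0.082, 0.997, -0.0], [0.997, 0.082, -0.0], [0.0, -0.0, -1.0]]
ft_force: [-2.2, -0.2, 1.4]
grip_width: 0.0854
```

{"fn": "step_arm", "kwargs": {"steps": [{"xyz":[0,0.15,0.1],"turn":[0,0,0],"gripper":1},{"xyz":[0,0.15,0],"turn":[0,0,0],"gripper":1},{"xyz":[0,0.15,0],"turn":[0,0,0],"gripper":1},{"xyz":[0,0.1,0],"turn":[0,0,0],"gripper":1},{"xyz":[0,0.08,0],"turn":[0,0,0],"gripper":1}]}}

```text
time_s: 4.03
position: [0.5502, -0.0049, 0.0353]
tool_rot: [[-0.082, 0.997, -0.0], [0.997, 0.082, 0.0], [0.0, -0.0, -1.0]]
ft_force: [-0.9, 0.0, -1.2]
grip_width: 0.0853
```

```bash
python3 - <<'E'
from h import *
s=env.observe();print(s['position'],s['ft_force']); save('top','top2'); save('scene','scene2')
a=cv2.imread('pics/top2.png')[150:280,250:450]; b=cv2.imread('pics/scene2.png')[180:310,280:480]
cv2.imwrite('pics/v2.png',cv2.resize(np.hstack([a,b]),None,fx=2,fy=2,interpolation=cv2.INTER_CUBIC))
E
```

```text
[ 0.55016713 -0.00491685  0.03528052] [-0.87739212  0.03860872 -1.1745577 ]
```

View pics/v2.png

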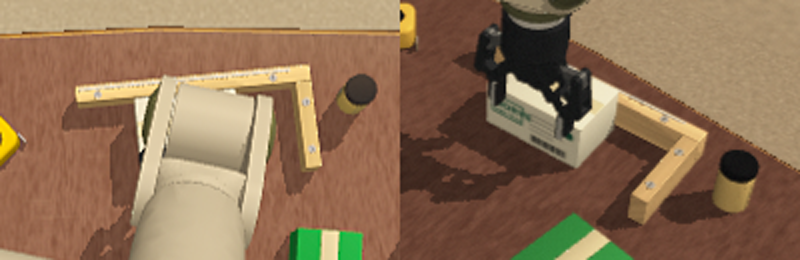

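The carton is flat and nearly parallel to the fence, with about 5 mm left. I continue gently until the force rises.

{"fn": "step_arm", "kwargs": {"steps": [{"xyz":[0,0.05,0],"turn":[0,0,0],"gripper":1},{"xyz":[0,0.05,0],"turn":[0,0,0],"gripper":1},{"xyz":[0,0.03,0],"turn":[0,0,0],"gripper":1}]}}

```text
time_s: 4.38
position: [0.5549, -0.0046, 0.0355]
tool_rot: [[-0.082, 0.997, -0.0], [0.997, 0.082, -0.0], [-0.0, -0.0, -1.0]]
ft_force: [-1.7, -0.9, -0.6]
grip_width: 0.0852
```

{"fn": "step_arm", "kwargs": {"steps": [{"xyz":[0,0.04,0],"turn":[0,0,0],"gripper":1},{"xyz":[0,0.03,0],"turn":[0,0,0],"gripper":1}]}}

```text
time_s: 4.55
position: [0.5577, -0.0043, 0.0355]
tool_rot: [[-0.082, 0.997, -0.0], [0.997, 0.082, 0.0], [0.0, -0.0, -1.0]]
ft_force: [-1.2, 0.5, 0.2]
grip_width: 0.085
```

{"fn": "step_arm", "kwargs": {"steps": [{"xyz":[0,0.04,0],"turn":[0,0,0],"gripper":1},{"xyz":[0,0.0,0],"turn":[0,0,0],"gripper":1}]}}

```text
time_s: 4.72
position: [0.5586, -0.0042, 0.0354]
tool_rot: [[-0.082, 0.997, -0.002], [0.997, 0.082, 0.0], [0.0, -0.002, -1.0]]
ft_force: [-4.6, -0.1, 1.2]
grip_width: 0.0855
```

The fence is reached: tool at stop x = -0.093, force 4.6 N. I back off, lift, go round to the far end and turn the jaws 90°.

{"fn": "step_arm", "kwargs": {"steps": [{"xyz":[0,-0.4,0],"turn":[0,0,0],"gripper":1},{"xyz":[0,-0.8,0],"turn":[0,0,0],"gripper":1},{"xyz":[0,0,-1],"turn":[0,0,0],"gripper":1},{"xyz":[0,0,-1],"turn":[0,0,0],"gripper":1},{"xyz":[0,0,-1],"turn":[0,0,0],"gripper":1},{"xyz":[1,0,0],"turn":[0,0,0],"gripper":0},{"xyz":[1,0.5,0],"turn":[0,0,0],"gripper":-0.3},{"xyz":[0.9,1,0],"turn":[0,0,0],"gripper":-0.3},{"xyz":[0,0.95,0],"turn":[0,0,0],"gripper":-0.3},{"xyz":[0,0,0],"turn":[0,0,1],"gripper":-0.3},{"xyz":[0,0,0],"turn":[0,0,1],"gripper":-0.3},{"xyz":[0,0,0],"turn":[0,0,1],"gripper":-0.3},{"xyz":[0,0,0],"turn":[0,0,1],"gripper":-0.3},{"xyz":[0,0,0],"turn":[0,0,1],"gripper":-0.3},{"xyz":[0,0,0],"turn":[0,0,1],"gripper":-0.3},{"xyz":[0,0,0],"turn":[0,0,1],"gripper":-0.3},{"xyz":[0,0,0],"turn":[0,0,1],"gripper":-0.3},{"xyz":[0,0,0],"turn":[0,0,1],"gripper":-0.3},{"xyz":[0,0,0],"turn":[0,0,1],"gripper":-0.3}]}}

```text
time_s: 6.3
position: [0.5904, 0.1039, 0.1556]
tool_rot: [[0.661, 0.751, 0.001], [0.751, -0.661, 0.0], [0.001, 0.001, -1.0]]
ft_force: [-0.2, 0.3, -0.7]
grip_width: 0.0298
```

{"fn": "step_arm", "kwargs": {"steps": [{"xyz":[0,0,0],"turn":[0,0,1],"gripper":-0.3},{"xyz":[0,0,0],"turn":[0,0,1],"gripper":-0.3},{"xyz":[0,0,0],"turn":[0,0,1],"gripper":-0.3},{"xyz":[0,0,0],"turn":[0,0,1],"gripper":-0.3},{"xyz":[0,0,0],"turn":[0,0,1],"gripper":-0.3},{"xyz":[0,0,0],"turn":[0,0,1],"gripper":-0.3},{"xyz":[0,0,0],"turn":[0,0,1],"gripper":-0.3},{"xyz":[0,0,0],"turn":[0,0,1],"gripper":-0.3},{"xyz":[0,0,0],"turn":[0,0,1],"gripper":-0.3},{"xyz":[0,0,0],"turn":[0,0,0.65],"gripper":-0.3},{"xyz":[0,0,0],"turn":[0,0,0],"gripper":-0.3}]}}

```text
time_s: 7.22
position: [0.5904, 0.1039, 0.1556]
tool_rot: [[0.997, 0.079, 0.001], [0.079, -0.997, 0.0], [0.001, -0.0, -1.0]]
ft_force: [0.4, -0.0, -0.6]
grip_width: 0.0302
```

```bash
python3 - <<'E'
from h import *
ex=np.array([.9967,.0811]);ey=np.array([-.0811,.9967]);O=np.array([.6634,-.1454])
p=env.observe()['position'];d=p[:2]-O;print('tool stop',d@ex,d@ey,p[2])
save('scene','scene3')
im,w=cloud('scene3'); z=w[...,2]; r=np.zeros_like(z,bool); r[180:320,280:450]=1
m=(r&(z>.060)&(z<.072)).astype(np.uint8); k,l,st,_=cv2.connectedComponentsWithStats(m)
for i in range(1,k):
  if st[i,4]>150:
    q=w[l==i][:,:2]-O; q=np.stack([q@ex,q@ey],1); print(st[i],rect(q),q.min(0),q.max(0))
cv2.imwrite('pics/v3.png',cv2.resize(im[150:320,250:480,::-1],None,fx=3,fy=3))
E
```

```text
tool stop -0.05258638327381208 0.25438389269536005 0.15559389554465783
[ 326  202   65   43 1398] ((-0.04256674274802208, 0.15157759189605713), (0.13799941539764404, 0.09130999445915222), 89.43741607666016) [-0.08838807  0.08266584] [0.00283586 0.22085496]
[ 322  287   74   33 1371] ((-0.2726427912712097, -0.007571887224912643), (0.08690924942493439, 0.13126419484615326), 80.15987396240234) [-0.33013585 -0.06052333] [-0.20189874  0.04518054]
```

View pics/v3.png

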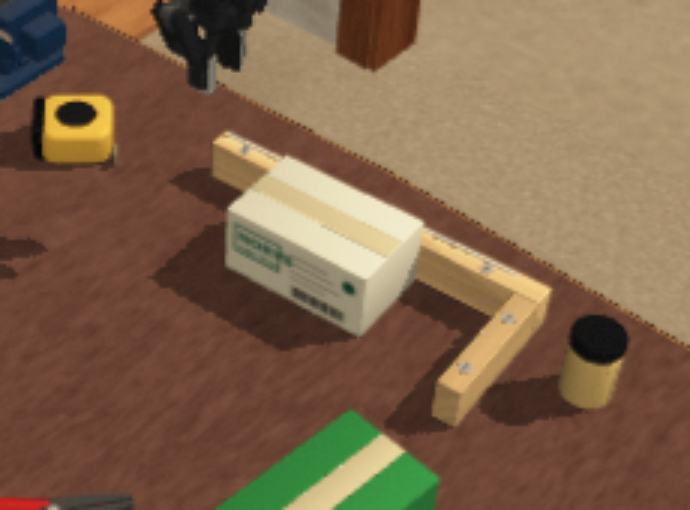

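The carton lies flush against the fence: centre at stop (-0.0426, 0.1516), about 0.6° off parallel. Next comes the push along the fence, about 84 mm.

{"fn": "step_arm", "kwargs": {"steps": [{"xyz":[0.25,0,0.9],"turn":[0,0,0],"gripper":-0.3},{"xyz":[0,0,1],"turn":[0,0,0],"gripper":-0.3},{"xyz":[0,0,0.7],"turn":[0,0,0],"gripper":-0.3},{"xyz":[0,0,0.4],"turn":[0,0,0],"gripper":-0.3},{"xyz":[0,0.3,0],"turn":[0,0,0],"gripper":-0.3},{"xyz":[0,0.2,0],"turn":[0,0,0],"gripper":-0.3},{"xyz":[0,0.15,0],"turn":[0,0,0],"gripper":-0.3},{"xyz":[0,0.15,0],"turn":[0,0,0],"gripper":-0.3},{"xyz":[0,0.15,0],"turn":[0,0,0],"gripper":-0.3},{"xyz":[0,0.15,0],"turn":[0,0,0],"gripper":-0.3},{"xyz":[0,0.15,0],"turn":[0,0,0],"gripper":-0.3}]}}

```text
time_s: 8.18
position: [0.6045, 0.0543, 0.0363]
tool_rot: [[0.997, 0.081, 0.001], [0.081, -0.997, 0.0], [0.001, 0.0, -1.0]]
ft_force: [0.7, 2.4, 1.2]
grip_width: 0.0299
```

{"fn": "step_arm", "kwargs": {"steps": [{"xyz":[0,0.15,0],"turn":[0,0,0],"gripper":-0.3},{"xyz":[0,0.15,0],"turn":[0,0,0],"gripper":-0.3},{"xyz":[0,0.15,0],"turn":[0,0,0],"gripper":-0.3},{"xyz":[0,0.15,0],"turn":[0,0,0],"gripper":-0.3},{"xyz":[0,0.15,0],"turn":[0,0,0],"gripper":-0.3},{"xyz":[0,0.15,0],"turn":[0,0,0],"gripper":-0.3},{"xyz":[0,0.15,0],"turn":[0,0,0],"gripper":-0.3},{"xyz":[0,0.12,0],"turn":[0,0,0],"gripper":-0.3},{"xyz":[0,0.08,0],"turn":[0,0,0],"gripper":-0.3}]}}

```text
time_s: 8.93
position: [0.6082, 0.0043, 0.0354]
tool_rot: [[0.997, 0.081, -0.0], [0.081, -0.997, -0.0], [-0.0, 0.0, -1.0]]
ft_force: [0.3, 2.2, 1.8]
grip_width: 0.0299
```

{"fn": "step_arm", "kwargs": {"steps": [{"xyz":[0,0.05,0],"turn":[0,0,0],"gripper":-0.3},{"xyz":[0,0.03,0],"turn":[0,0,0],"gripper":-0.3}]}}

```text
time_s: 9.1
position: [0.6084, 0.0015, 0.0354]
tool_rot: [[0.997, 0.081, -0.0], [0.081, -0.997, 0.0], [-0.0, -0.0, -1.0]]
ft_force: [0.1, 2.2, 1.8]
grip_width: 0.0298
```

{"fn": "step_arm", "kwargs": {"steps": [{"xyz":[0,0.04,0],"turn":[0,0,0],"gripper":-0.3},{"xyz":[0,0.02,0],"turn":[0,0,0],"gripper":-0.3}]}}

```text
time_s: 9.27
position: [0.6085, -0.0006, 0.0354]
tool_rot: [[0.997, 0.081, -0.0], [0.081, -0.997, 0.0], [-0.0, -0.0, -1.0]]
ft_force: [0.4, 1.4, 1.0]
grip_width: 0.0301
```

{"fn": "step_arm", "kwargs": {"steps": [{"xyz":[0,0.05,0],"turn":[0,0,0],"gripper":-0.3},{"xyz":[0,0.03,0],"turn":[0,0,0],"gripper":-0.3}]}}

```text
time_s: 9.43
position: [0.6088, -0.0039, 0.0354]
tool_rot: [[0.997, 0.081, -0.0], [0.081, -0.997, -0.0], [-0.0, 0.0, -1.0]]
ft_force: [-0.3, 2.0, 0.4]
grip_width: 0.0304
```

{"fn": "step_arm", "kwargs": {"steps": [{"xyz":[0,0.04,0],"turn":[0,0,0],"gripper":-0.3},{"xyz":[0,0,0],"turn":[0,0,0],"gripper":-0.3}]}}

```text
time_s: 9.6
position: [0.6088, -0.0045, 0.0354]
tool_rot: [[0.997, 0.081, -0.0], [0.081, -0.997, 0.002], [-0.0, -0.002, -1.0]]
ft_force: [-1.3, 6.5, 2.0]
grip_width: 0.0299
```

The end stop is reached (6.5 N). I back off, lift and retreat to look.

{"fn": "step_arm", "kwargs": {"steps": [{"xyz":[0,-0.3,0],"turn":[0,0,0],"gripper":-0.3},{"xyz":[0,-0.8,0],"turn":[0,0,0],"gripper":-0.3},{"xyz":[0,0,-1],"turn":[0,0,0],"gripper":-0.3},{"xyz":[0,0,-1],"turn":[0,0,0],"gripper":-0.3},{"xyz":[0,0,-1],"turn":[0,0,0],"gripper":-0.3},{"xyz":[0,0,-1],"turn":[0,0,0],"gripper":-0.3},{"xyz":[-0.6,-0.7,0],"turn":[0,0,0],"gripper":-0.3},{"xyz":[-0.6,-0.7,0],"turn":[0,0,0],"gripper":-0.3},{"xyz":[-0.6,-0.7,0],"turn":[0,0,0],"gripper":-0.3},{"xyz":[-0.6,-0.7,0],"turn":[0,0,0],"gripper":-0.3},{"xyz":[-0.6,-0.7,0],"turn":[0,0,0],"gripper":-0.3},{"xyz":[0,0,0],"turn":[0,0,0],"gripper":-0.3}]}}

```text
time_s: 10.6
position: [0.47, 0.1719, 0.1958]
tool_rot: [[0.996, 0.085, -0.002], [0.085, -0.996, 0.0], [-0.002, -0.001, -1.0]]
ft_force: [1.1, 1.0, -0.1]
grip_width: 0.0298
```

```bash
python3 - <<'E'
from h import *
ex=np.array([.9967,.0811]);ey=np.array([-.0811,.9967]);O=np.array([.6634,-.1454])
s=env.observe();print(s['position'],s['ft_force'])
for n,roi in(('top',(170,250,330,412)),('scene',(190,320,300,450))):
  save(n,n+'4'); im,w=cloud(n+'4'); z=w[...,2]; r=np.zeros_like(z,bool); r[roi[0]:roi[1],roi[2]:roi[3]]=1
  m=(r&(z>.060)&(z<.073)).astype(np.uint8); k,l,st,_=cv2.connectedComponentsWithStats(m)
  for i in range(1,k):
    if st[i,4]>150:
      q=w[l==i][:,:2]-O; q=np.stack([q@ex,q@ey],1); print(n,st[i],rect(q),q.min(0),q.max(0),np.median(z[l==i]))
a=cv2.imread('pics/top4.png')[160:270,300:450];b=cv2.imread('pics/scene4.png')[170:320,280:480]
cv2.imwrite('pics/v4.png',np.hstack([cv2.resize(a,(400,293)),cv2.resize(b,(390,293))]))
t0=cv2.imread('pics/top0.png');t4=cv2.imread('pics/top4.png')
for nm,(u,v) in dict(jar=(429,197),tape=(244,221),roll=(242,315),case=(216,272),green=(413,291)).items():
  print(nm,cv2.absdiff(t0[v-20:v+20,u-20:u+20],t4[v-20:v+20,u-20:u+20]).mean())
E
```

```text
[0.47003428 0.17187792 0.19579011] [ 1.1269534   0.97425404 -0.13962566]
top [ 349  189   54   37 1597] ((-0.04251481965184212, 0.06663169711828232), (0.08696138113737106, 0.1352616846561432), 0.24242685735225677) [-0.08618655 -0.00111205] [0.00085565 0.13430845] 0.06676350681882992
scene [ 355  216   67   45 1523] ((-0.043933432549238205, 0.06555317342281342), (0.13706786930561066, 0.09015694260597229), 89.88875579833984) [-0.08902979 -0.00299975] [0.00109585 0.13415006] 0.06485548136608299
scene [ 322  287   74   33 1364] ((-0.2722933292388916, -0.006989076733589172), (0.08663205802440643, 0.13251249492168427), 78.8688735961914) [-0.32950122 -0.05961781] [-0.20355357  0.04672383] 0.06535357550508858
jar 2.948958333333333
tape 52.713125
roll 47.696875
case 35.946666666666665
green 3.9214583333333333
```

View pics/v4.png

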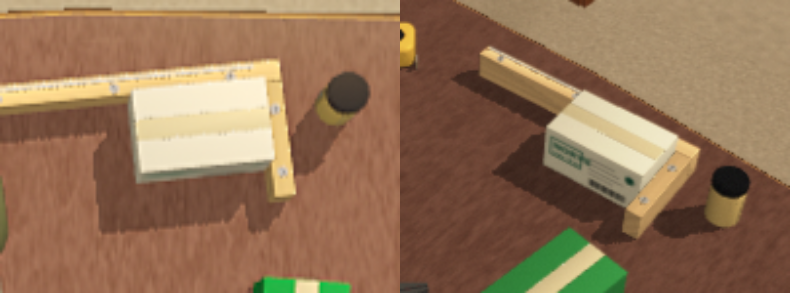

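The carton sits flush in the corner: (-0.0425, 0.0666) from the top camera, 0.2° off parallel. The large top-view differences at the tape measure, roll and case should be the arm in front of them, so I check those in the scene view and then hand in.

```bash
python3 - <<'E'
from h import *
t0=cv2.imread('pics/scene0.png');t4=cv2.imread('pics/scene4.png')
for nm,(u,v) in dict(jar=(447,271),tape=(275,193),roll=(201,240),case=(217,204)).items():
  print(nm,cv2.absdiff(t0[v-15:v+15,u-15:u+15],t4[v-15:v+15,u-15:u+15]).mean())
order.close_job()
E
```

```text
jar 2.9714814814814816
tape 3.466666666666667
roll 6.652222222222222
case 2.138148148148148
the job is handed in; nothing more can be done
```

The carton is home in the corner and the job is handed in, at about 11 s of the 45 s allowed. I pushed it square against the long fence with the open fingers, then slid it along to the end stop with the jaws part closed, and backed well clear.

| Last check | Top camera | Scene camera | Limits |
|---|---|---|---|
| Centre x in the stop's frame (m) | -0.0425 | -0.0439 | -0.0475 to -0.0375 |
| Centre y in the stop's frame (m) | 0.0666 | 0.0656 | 0.0625 to 0.0725 |
| Angle to the stop | about 0.2° | about 0.1° | 0.045 rad (2.6°) |

- **Camera agreement:** the two cameras differ by about 1.5 mm, within their calibration. The carton's top is at its normal height, so it is flat.
- **Contact forces:** the highest force reading was 6.5 N, when the carton met the end stop.
- **Things standing around:** the tape measure, jar, case and tape roll look unmoved against the first scene picture. The top-view comparison of the tape measure, roll and case showed large differences. I put these down to the arm being in front of them and judged those three by the scene view alone.

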